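Uncover the bins, lean the plank on the drying cabinet, sort the prints

ROBOT

A 6-joint arm with a two-finger parallel gripper is mounted at the origin on the work surface. World frame = base frame: x ahead of the robot, y to its left, z up, the work surface at z = 0. Lengths are in mm, angles in degrees, forces in N, time in s.
With the tool pointing down it reaches from about 350 to 850 mm from the base axis. Payload 8.1 kg.
Tool frame: the origin (TCP) lies at the very end of the fingers, on their centre line; the grasp point (between the pads) lies 19 mm behind it (r.grip_depth is the distance from the TCP to the grasp point, in mm); y points along the fingers, z is the direction in which the jaws open and shut, and the axes are right-handed (so a half turn about y gives the same grasp; the last joint's range is limited). The gripper opens to 85 mm and grips with 20 to 120 N. Pads are 22 mm wide; open, the fingers measure 114 mm over their backs; the gripper's body (76 mm by 85 mm) begins 54 mm behind the grasp point. The pads swing forward as they close: fully open they stand 13 mm farther back than shut.
Start: joints at [65.122, 7.471, 85.268, -0, 87.261, -4.893], TCP at [205.041, 563.883, 231.292] pointing down, gripper open.
Joint ranges: [-169.43, 169.43], [-51.17, 129.36], [1.28, 143.12], [-76.62, 256.62], [0, 156.53], [-152.29, 152.29]. Speed limits (degrees/s): [136.94, 136.94, 159.86, 180, 180, 180].

INTERFACE

Orientations are given as [roll, pitch, yaw] about the fixed x, y, z axes, in that order (R = Rz(yaw) Ry(pitch) Rx(roll)).
In Python, from bench import readout, eyes, r gives the robot as it stands. The module is installed in compiled form; this text tells all that it offers.
- The arm moves only by the tool move_arm, never from a script. Its argument "motion" is text: rows parted by semicolons, each of 6 numbers parted by spaces: the shift along the world's x, y, z in cm, then the turn, a rotation vector about the world's x, y, z in degrees. A call has 1 to 10 rows; each row is the pose to reach, as a shift and turn from the pose commanded when the call began; what a row does not reach only later rows make up. A row lasts 1/12 s, in which the tool goes at most 41.7 mm and 7.16 degrees, less where a joint would pass 70% of its speed; a pose out of reach is approached as far as the arm can. A call with a gripper value outside its range is refused whole. "fingers" is the finger opening in cm, from 0 to 8.54, set as the call begins (left out, the last holds). The fingers move at their own pace and stop on an object; "squeeze" is the grip in N (left out, the last holds). Time passes only in rows, so rows that repeat a pose let the fingers close. It gives the time, the measured TCP pose, the force and the opening at its end, in the units of the state.
- readout.sense(): the state, without advancing time (a new reading comes with each control period).
- eyes.snapshot(name): name is "scene" or "top" or "wrist"; returns a dict with "image" (420x560x3 uint8, blue, green, red), "fx", "fy", "cx", "cy" (pixels), "world_to_cam" (4x4, takes a point from world to camera coordinates). Camera axes: x right, y down, z forward; pixel columns grow to the right and rows downward; lengths in mm; the calibration is good to about 2 mm. A picture is of the moment at which its call begins. There is no depth.
- r.hand_in(): hands the job in, once; it reports no verdict.
The state is a dict: "time": time; "joint_pos": joint angles; "qd": joint speeds; "joint_efforts": joint torques, N m; "tool_pos": TCP position; "tcp_rot": TCP orientation; "ft_force": force on the tool from outside, world axes, zero at the start; "wrist_torque": the same for the moment, N m; "finger_gap": finger opening in mm.
Only numpy, scipy, OpenCV 4.12 (cv2) and the standard library are available. Lean on these libraries where they do the work, as an engineer would, in place of code of your own. Each camera call takes 0.05 s, during which the arm holds its last target. There are 200 camera calls.

TASK

First take the plywood plank off the two bins and lean it, standing on its black foot end, squarely against the face of the white drying cabinet: foot on the bench between the rubber stop strip and the cabinet so that it cannot slide out, at a safe slant (foot well out from the cabinet, towards the strip), top resting on the cabinet. Only then sort all printed parts from the green mat: orange gear knobs into the orange bin, blue brackets into the blue bin, leaving the plank leaning and the spray bottle, spool and scraper where they are.

Things in the scene. Friction and masses are not known exactly. Their poses are not given: they have to be found in the camera images.
- plank: plywood plank, 280 x 56 x 12 mm, about 0.14 kg, with a black band on the 30 mm at its foot end. Origin: centre of its underside; local x runs along its length from the foot to the top end, y across its width, z out of its upper face. It starts lying flat across the rims of the two bins, top end towards the drying cabinet; between the bins, under its middle, is a free gap 60 mm wide
- plank_foot (a point): middle of the underside edge of the plank at its black foot end (local x -140 mm)
- plank_top (a point): middle of the underside edge of the plank at its plain top end (local x +140 mm)
- dryer: fixed white filament drying cabinet to the robot's left, 320 mm wide (local x), 180 mm deep, 270 mm high. Origin: on the bench at the middle foot of the upright long face that looks towards the work area; that face is the plane local y = 0 and the cabinet fills local y 0 to 180 mm
- stop (a point): black rubber stop strip fixed to the bench parallel to the cabinet's face, 260 mm long, 16 mm wide, 18 mm high. This point: middle of its cabinet-side edge, on the bench, 140 mm out from the face (cabinet's local y -140 mm). The bench between strip and face is bare
- bin_orange: orange open bin, fixed, 140 mm (local x) x 100 mm (local y) x 55 mm high, walls and floor 4 to 5 mm. Origin: centre of its underside, 6 mm above the bench on an aluminium stand plate. The bins stand 160 mm apart centre to centre along their local y; which is nearer the cabinet varies
- bin_blue: blue open bin, same size and make as the orange one
- knob0: orange printed gear knob, a toothed disc 42 mm across and 24 mm high, 25 g, lying flat. Origin: centre of its underside, z up its axis. May be absent
- knob1: orange printed gear knob, a toothed disc 42 mm across and 24 mm high, 25 g, lying flat. Origin: centre of its underside, z up its axis. May be absent
- knob2: orange printed gear knob, a toothed disc 42 mm across and 24 mm high, 25 g, lying flat. Origin: centre of its underside, z up its axis. May be absent
- knob3: orange printed gear knob, a toothed disc 42 mm across and 24 mm high, 25 g, lying flat. Origin: centre of its underside, z up its axis. May be absent
- bracket0: blue printed L-bracket, 25 g: foot 46 mm (local x) x 30 mm (local y) x 10 mm high, with an upright 10 mm thick across its full width at the local -x end, 26 mm high overall. Origin: centre of the foot's underside. May be absent
- bracket1: blue printed L-bracket, 25 g: foot 46 mm (local x) x 30 mm (local y) x 10 mm high, with an upright 10 mm thick across its full width at the local -x end, 26 mm high overall. Origin: centre of the foot's underside. May be absent
- bracket2: blue printed L-bracket, 25 g: foot 46 mm (local x) x 30 mm (local y) x 10 mm high, with an upright 10 mm thick across its full width at the local -x end, 26 mm high overall. Origin: centre of the foot's underside. May be absent
- bracket3: blue printed L-bracket, 25 g: foot 46 mm (local x) x 30 mm (local y) x 10 mm high, with an upright 10 mm thick across its full width at the local -x end, 26 mm high overall. Origin: centre of the foot's underside. May be absent
- spray: bystander: blue spray bottle, 64 mm across, 150 mm high, standing; origin centre of underside
- spool: bystander: red filament spool lying flat, 160 mm across, 52 mm high; origin centre of underside
- scraper: bystander: print scraper 200 mm long lying on the bench between the robot and the bins; handle towards its local -x
Things that resemble listed ones, but are neither listed nor needed, are in the scene too. Leave any yellow look-alike of the knob3 alone. Leave any turquoise look-alike of the knob2 alone.

How it is judged:
By the outcome, as a careful person would: the job done as asked, in the order asked, and still so for the second after the job is handed in, with the robot touching nothing.
Of knob0, knob1, knob2, knob3, bracket0, bracket1, bracket2, bracket3 only 5 to 8 are there at a start; the rules pass over those that are not, and their reading is None.
At some moment in a run one of knob0, knob1, knob2, knob3, bracket0, bracket1, bracket2, bracket3 may be knocked a few centimetres aside while the robot is not near it.
It also fails if it takes over 210 s, if anything falls off the work surface, if the arm or the gripper's body presses on something with over 40 N, if the wrist force passes 120 N, or if a joint passes its speed limit or range.

## Working session

There is one attempt and no reset: what is moved stays moved. The work goes in short steps, Python scripts to look and compute and a tool call to move; the robot and the scene stay as the last step left them, time stands still between calls to the robot, and variables do not carry over. Pictures are saved under pics/ and viewed, about 12 in all and at most 16, crops included, and the job is handed in when it is done.

Besides the shell and the picture viewer there is one more tool, called after "Request:" by a JSON object that holds its "fn" and its "kwargs". move_arm: Moves the arm, as the interface text tells. Its arguments: {"type":"object","properties":{"motion":{"type":"string"},"fingers":{"type":"number"},"squeeze":{"type":"number"}},"required":["motion"]}

```bash
mkdir -p pics; cat > h.py <<'E'
import numpy as np, cv2
from bench import readout, eyes, r
def snap(n,f=None):
    s=eyes.snapshot(n)
    if f: cv2.imwrite('pics/'+f,s['image'])
    return s
def ray(s,u,v,z):
    M=np.array(s['world_to_cam']);R=M[:3,:3];t=M[:3,3];c=-R.T@t
    d=R.T@np.array([(u-s['cx'])/s['fx'],(v-s['cy'])/s['fy'],1]);k=(z-c[2])/d[2];return c+k*d
def proj(s,p):
    M=np.array(s['world_to_cam']);q=M[:3,:3]@np.array(p,float)+M[:3,3]
    return q[0]/q[2]*s['fx']+s['cx'],q[1]/q[2]*s['fy']+s['cy']
E
python3 - <<'E'
from h import *
import pickle
a=snap('scene','s0.png');b=snap('top','t0.png');c=snap('wrist','w0.png')
pickle.dump((a,b,c),open('s.pkl','wb'))
for s in (a,b,c):
    M=np.array(s['world_to_cam']);print(np.round(-M[:3,:3].T@M[:3,3]),np.round(M[:3,:3],2).tolist(),s['fx'])
print(readout.sense())
E
```

```text
[ 962. -764. 1162.] [[0.87, 0.5, 0.01], [0.4, -0.69, -0.6], [-0.3, 0.52, -0.8]] 484.8134431387729
[ 485.  -56. 1145.] [[0.01, -1.0, -0.02], [-0.99, -0.01, -0.11], [0.11, 0.02, -0.99]] 390.16887322027975
[132. 590. 373.] [[0.34, 0.94, -0.0], [0.9, -0.33, 0.3], [0.28, -0.11, -0.95]] 304.1181300563449
{'time': 0.15, 'joint_pos': array([ 6.51216051e+01,  7.50676638e+00,  8.53152974e+01, -1.48171935e-03,
        8.72615202e+01, -4.89229211e+00]), 'qd': array([ 0.0384427 , -0.10074077, -0.2297228 ,  0.0228544 ,  0.14792351,
       -0.00031052]), 'joint_efforts': array([ 8.75537917e-04, -5.70072770e+01, -5.01153016e+01, -1.37291781e-04,
        9.71431233e-03, -4.29947227e-05]), 'tool_pos': array([204.87560766, 563.48419977, 230.46538704]), 'tcp_rot': array([-9.00834057e+01,  5.65375265e-03, -1.99860350e+01]), 'ft_force': array([ 0.06734082, -0.92957254, -0.00728299]), 'wrist_torque': array([-0.00667706,  0.04230862,  0.01198176]), 'finger_gap': 85.38066912414928}
```

View pics/t0.png

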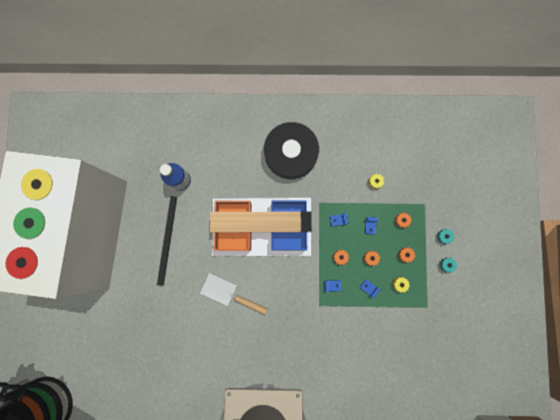

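View pics/s0.png

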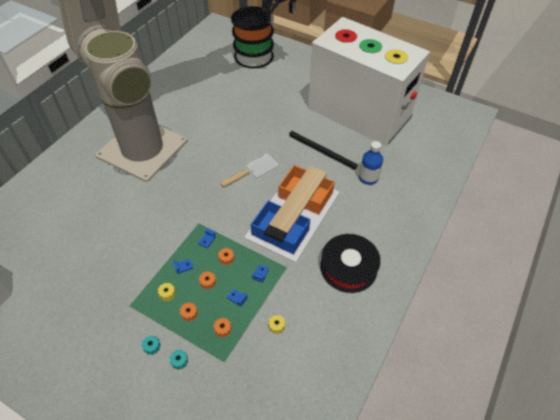

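The top view shows the cabinet on the left (face top edge about (80,160)–(57,298)) and the strip from (172,197) to (160,285). The orange bin is at (233,226), nearer the cabinet, and the blue bin at (289,226). The plank lies across both with its black foot at (306,222). On the mat there are 4 orange knobs, 4 blue brackets and 1 yellow decoy. The turquoise decoys are off the mat. Next I'll measure these.

```bash
cat >> h.py <<'E'
def blobs(s,lo,hi,amin=20,roi=None):
    hsv=cv2.cvtColor(s['image'],cv2.COLOR_BGR2HSV);m=cv2.inRange(hsv,np.array(lo),np.array(hi))
    if roi: k=np.zeros_like(m);k[roi[1]:roi[3],roi[0]:roi[2]]=1;m=m*k
    cs,_=cv2.findContours(m,cv2.RETR_EXTERNAL,cv2.CHAIN_APPROX_NONE)
    return [c for c in cs if cv2.contourArea(c)>=amin]
E
python3 - <<'E'
from h import *
import pickle
a,b,c=pickle.load(open('s.pkl','rb'))
P=lambda s,u,v,z:np.round(ray(s,u,v,z),0)[:2].tolist()
print('tcp',proj(a,[205,564,231]),proj(b,[205,564,231]))
def rect(s,cs,z):
    for q in cs:
        rr=cv2.minAreaRect(q);print(np.round(rr[0]).tolist(),np.round(rr[1],1).tolist(),round(rr[2]),cv2.contourArea(q),[P(s,*p,z) for p in cv2.boxPoints(rr)],'c',P(s,*rr[0],z))
print('strip');rect(b,blobs(b,(0,0,0),(180,120,60),200,(145,190,190,295)),18)
print('strip scene');rect(a,blobs(a,(0,0,0),(180,120,60),100,(280,120,356,172)),18)
print('wood');rect(b,blobs(b,(8,60,120),(25,190,255),500,(200,190,320,260)),73)
print('band');rect(b,blobs(b,(0,0,0),(180,150,50),60,(290,205,320,240)),73)
print('orange');rect(b,blobs(b,(3,150,120),(15,255,255),30),24)
print('blue');rect(b,blobs(b,(105,120,60),(125,255,255),30),20)
print('cab top-face corners top view',P(b,80,160,270),P(b,57,298,270),'base',P(b,126,182,0),P(b,90,311,0))
print('scene cab face',P(a,314,37,270),P(a,408,78,270),P(a,310,95,0),P(a,400,135,0))
rr=cv2.resize(b['image'][185:315,140:450],None,fx=2.5,fy=2.5,interpolation=3);cv2.imwrite('pics/tc.png',rr)
E
```

```text
tcp (np.float64(280.3958220667021), np.float64(20.14585109996949)) (np.float64(11.872715756573143), np.float64(374.26781459954566))
strip
[167.0, 240.0] [5.3, 88.3] 9 378.5 [[398.0, 309.0], [651.0, 281.0], [648.0, 266.0], [396.0, 294.0]] c [522.0, 287.0]
strip scene
[323.0, 150.0] [73.8, 5.4] 27 311.0 [[401.0, 284.0], [397.0, 308.0], [654.0, 278.0], [655.0, 255.0]] c [530.0, 281.0]
wood
[255.0, 226.0] [49.0, 90.0] 90 2754.5 [[631.0, 155.0], [634.0, -95.0], [499.0, -97.0], [495.0, 150.0]] c [564.0, 28.0]
band
orange
[372.0, 258.0] [14.2, 13.6] 18 146.0 [[467.0, -276.0], [504.0, -289.0], [492.0, -327.0], [455.0, -315.0]] c [480.0, -302.0]
[341.0, 257.0] [13.4, 13.4] 45 143.0 [[481.0, -187.0], [508.0, -214.0], [482.0, -241.0], [454.0, -214.0]] c [481.0, -214.0]
[406.0, 254.0] [13.0, 15.0] 90 149.0 [[509.0, -380.0], [510.0, -423.0], [473.0, -422.0], [472.0, -379.0]] c [491.0, -401.0]
[232.0, 241.0] [16.0, 34.0] 90 509.5 [[545.0, 147.0], [546.0, 49.0], [500.0, 48.0], [499.0, 145.0]] c [522.0, 97.0]
[403.0, 220.0] [13.4, 13.4] 45 143.0 [[590.0, -366.0], [618.0, -394.0], [591.0, -420.0], [5
[... 477 characters left out ...]
0, -116.0], [501.0, -18.0]] c [526.0, -67.0]
[370.0, 225.0] [11.3, 16.6] 9 151.0 [[552.0, -280.0], [599.0, -289.0], [594.0, -321.0], [547.0, -312.0]] c [573.0, -300.0]
[339.0, 220.0] [10.0, 16.5] 82 143.0 [[599.0, -183.0], [607.0, -231.0], [578.0, -235.0], [571.0, -188.0]] c [589.0, -209.0]
[288.0, 206.0] [9.0, 33.0] 90 297.0 [[640.0, -16.0], [641.0, -112.0], [615.0, -112.0], [614.0, -16.0]] c [628.0, -64.0]
[173.0, 175.0] [18.8, 21.1] 39 232.5 [[707.0, 317.0], [756.0, 280.0], [721.0, 236.0], [672.0, 273.0]] c [714.0, 277.0]
cab top-face corners top view [696.0, 420.0] [382.0, 450.0] base [695.0, 423.0] [315.0, 507.0]
scene cab face [376.0, 480.0] [708.0, 437.0] [356.0, 523.0] [720.0, 494.0]
```

View pics/tc.png

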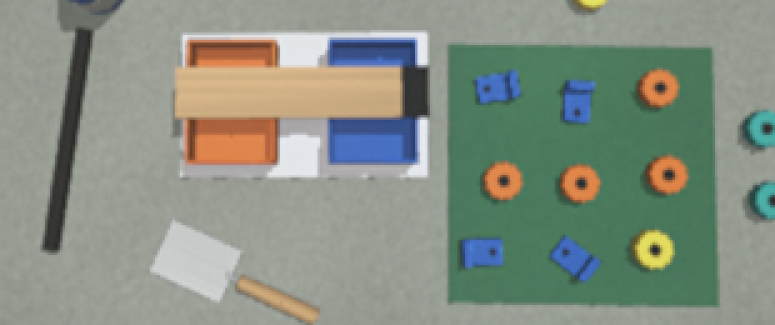

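View pics/w0.png

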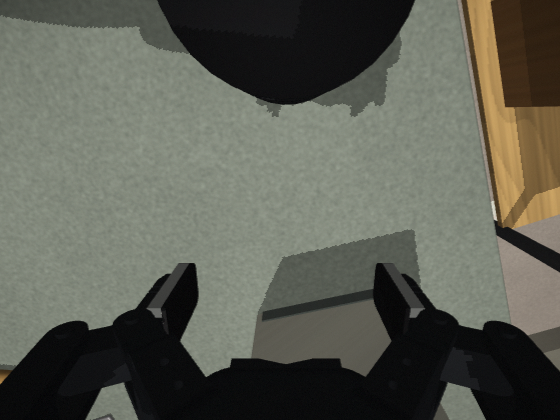

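The enlarged crop confirms 4 orange knobs, 4 blue brackets, a yellow decoy at the bottom right of the mat, and turquoise decoys off the mat. The strip midpoint is (524,295) at −6.3° from both views, so the face centre is about (539,434), which agrees with the cabinet's top edge. I'll move clear of the cabinet while working out the plank.

Request:
{"fn": "move_arm", "kwargs": {"motion": "0 -10 4 0 0 0;0 -20 4 0 0 -7;0 -30 4 0 0 -14;5 -35 4 0 0 -21;10 -40 4 0 0 -28;15 -43 4 0 0 -35;20 -46 4 0 0 -42;24 -48 4 0 0 -49;26 -50 4 0 0 -56;26 -50 4 0 0 -56", "fingers": 8.5, "squeeze": 40}}

```text
time: 0.98
tool_pos: [353.7, 194.8, 267.4]
tcp_rot: [-89.9, 0.0, -76.4]
ft_force: [0.9, 1.1, 0.1]
finger_gap: 84.9
```

```bash
python3 - <<'E'
from h import *
import pickle
a,b,c=pickle.load(open('s.pkl','rb'))
P=lambda s,u,v,z:np.round(ray(s,u,v,z),0)[:2].tolist()
g=lambda x,y:(140+x/2.5,185+y/2.5)
for n,p,z in [('top L',(175,68),73),('top R',(175,118),73),('foot L',(429,67),73),('foot R',(429,117),73),
 ('or1',(188,41),61),('or2',(277,41),61),('or3',(277,162),61),('or4',(188,162),61),('bl1',(329,39),61),('bl2',(417,39),61),('bl3',(417,163),61),('bl4',(329,163),61)]:
    print(n,P(b,*g(*p),z))
s=readout.sense();print(s['time'],s['tool_pos'],s['tcp_rot'],np.round(s['joint_pos'],1))
E
```

```text
top L [600.0, 154.0]
top R [544.0, 152.0]
foot L [604.0, -128.0]
foot R [549.0, -128.0]
or1 [632.0, 142.0]
or2 [633.0, 42.0]
or3 [498.0, 39.0]
or4 [496.0, 138.0]
bl1 [636.0, -16.0]
bl2 [637.0, -115.0]
bl3 [499.0, -116.0]
bl4 [497.0, -18.0]
0.9833 [353.70356179 194.82244442 267.37308397] [-8.99436758e+01  1.19897024e-02 -7.64373596e+01] [ 21.6 -25.  110.8   0.   94.2   8. ]
```

Request:
{"fn": "move_arm", "kwargs": {"motion": "4 -3.5 -3 0 0 -6;8 -7 -6 0 0 -12.7;12 -10 -9 0 0 -12.7;16 -13 -12 0 0 -12.7;20 -16 -13 0 0 -12.7;22 -18.2 -13 0 0 -12.7;22 -18.2 -13 0 0 -12.7;22 -18.2 -13 0 0 -12.7"}}

```text
time: 1.65
tool_pos: [574.4, 11.6, 134.9]
tcp_rot: [-90.1, -0.0, -88.8]
ft_force: [0.8, -0.3, -0.3]
finger_gap: 84.6
```

```bash
python3 - <<'E'
from h import *
s=snap('wrist','w1.png')
for x in (574-28,574+28):
  for y in (-128,13,153): print(proj(s,(x,y,73)))
E
```

```text
(np.float64(249.02389613716542), np.float64(376.4172662871098))
(np.float64(245.9420565542787), np.float64(222.01736586232724))
(np.float64(241.39262997559456), np.float64(-5.908517963433809))
(np.float64(314.34796305121864), np.float64(377.56052677705054))
(np.float64(324.0953766626847), np.float64(223.56768115800483))
(np.float64(338.4776360332677), np.float64(-3.647981907939567))
```

View pics/w1.png

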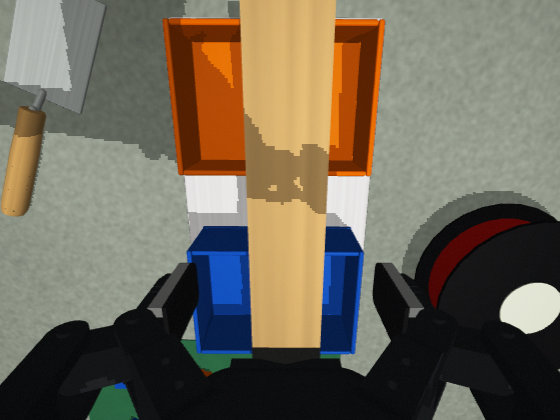

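The plank is centred between the fingers (edges at 246 and 326), with the gap between the bins below it. I'll go down and grip.

Request:
{"fn": "move_arm", "kwargs": {"motion": "0 0 -3 0 0 0;0 0 -6 0 0 0;0 0 -8 0 0 0;0 0 -8.7 0 0 0;0 0 -8.7 0 0 0;0 0 -8.7 0 0 0"}}

```text
time: 2.2
tool_pos: [573.2, 14.7, 50.7]
tcp_rot: [-90.0, -0.0, -88.7]
ft_force: [0.8, 0.4, 0.4]
finger_gap: 85.0
```

Request:
{"fn": "move_arm", "kwargs": {"motion": "0 0 0 0 0 0;0 0 0 0 0 0;0 0 0 0 0 0;0 0 0 0 0 0;0 0 0 0 0 0;0 0 0 0 0 0;0 0 0 0 0 0;0 0 0 0 0 0", "fingers": 4.5, "squeeze": 60}}

```text
time: 2.87
tool_pos: [574.8, 14.6, 52.6]
tcp_rot: [-89.8, -0.0, -88.7]
ft_force: [-1.4, -0.6, 7.7]
finger_gap: 54.7
```

Request:
{"fn": "move_arm", "kwargs": {"motion": "0 0 2 0 0 0;0 0 5 0 0 0;0 0 8 0 0 0;0 0 11 0 0 0;0 0 14 0 0 0;0 0 17 0 0 0;0 0 20 0 0 0;0 0 20 0 0 0;0 0 20 0 0 0"}}

```text
time: 3.62
tool_pos: [574.6, 14.6, 253.6]
tcp_rot: [-89.6, -0.0, -88.7]
ft_force: [-0.8, 0.6, -2.2]
finger_gap: 54.4
```

```bash
python3 - <<'E'
from h import *
from scipy.spatial.transform import Rotation as R
s=readout.sense();print(s['tool_pos'],s['tcp_rot'],np.round(s['joint_pos'],1),s['finger_gap'],s['ft_force'])
th=65;u=np.array([np.cos(np.radians(-6.3)),np.sin(np.radians(-6.3)),0]);n=np.array([-u[1],u[0],0])
R0=R.from_euler('xyz',s['tcp_rot'],degrees=True)
# plank frame now: along=jaw rotated; y_tool=-z
Rz=R.from_euler('z',-7.2,degrees=True);Rt=R.from_rotvec(u*th,degrees=True)
Q=Rt*Rz;print('total rv',Q.as_rotvec(degrees=True))
for k in range(1,11): print(k,np.round((R.from_rotvec(u*th*k/10,degrees=True)*R.from_euler('z',-7.2*k/10,degrees=True)).as_rotvec(degrees=True),1))
e=np.cos(np.radians(th))*n+np.array([0,0,np.sin(np.radians(th))])
F=np.array([539.4,434,0])-118.3*n-20*u   # underside foot edge
print('foot',F,'top',F+280*e)
tool=(Q*R0).apply([0,1,0]);print('tool dir',tool)
# TCP: underside at grip is 13mm behind TCP (grasp at mid thickness 6mm)
T=F+141.5*e+13*tool;print('TCP target',T)
E
```

```text
[574.61390152  14.57936002 253.60565897] [-8.96493145e+01 -2.99958971e-02 -8.86830868e+01] [-3.7  2.7 88.   0.  88.9 -5. ] 54.392986031925254 [-0.75043358  0.58481996 -2.2323413 ]
total rv [64.96673643 -3.06375352 -6.410327  ]
1 [ 6.5 -0.7 -0.7]
2 [12.9 -1.3 -1.4]
3 [19.4 -1.8 -2.1]
4 [25.9 -2.2 -2.8]
5 [32.4 -2.6 -3.5]
6 [38.9 -2.8 -4.2]
7 [45.4 -3.  -4.8]
8 [51.9 -3.1 -5.4]
9 [58.4 -3.1 -5.9]
10 [65.  -3.1 -6.4]
foot [506.53921189 318.60910519   0.        ] top [519.52441455 436.22759954 253.76618037]
tool dir [ 0.10551621  0.89994432 -0.42304438]
TCP target [514.47308758 389.74772762 122.74297493]
```

Request:
{"fn": "move_arm", "kwargs": {"motion": "0 0 1 6.5 -0.7 -0.7;0 0 2 12.9 -1.3 -1.4;0 0 3 19.4 -1.8 -2.1;0 0 4 25.9 -2.2 -2.8;0 0 5 32.4 -2.6 -3.5;0 0 5 38.9 -2.8 -4.2;0 0 5 45.4 -3 -4.8;0 0 5 51.9 -3.1 -5.4;0 0 5 58.4 -3.1 -5.9;0 0 5 65 -3.1 -6.4"}}

```text
time: 4.45
tool_pos: [572.9, 13.9, 299.4]
tcp_rot: [-89.2, 65.3, -95.5]
ft_force: [-0.7, 1.2, -1.4]
finger_gap: 54.6
```

Request:
{"fn": "move_arm", "kwargs": {"motion": "0 0 0 0 0 0;0 0 0 0 0 0"}}

```text
time: 4.62
tool_pos: [572.2, 14.3, 296.8]
tcp_rot: [-89.9, 65.1, -96.2]
ft_force: [-0.1, -0.1, -1.4]
finger_gap: 54.8
```

```bash
python3 - <<'E'
from h import *
from scipy.spatial.transform import Rotation as R
s=readout.sense();print(s['tool_pos'],s['tcp_rot'],np.round(s['joint_pos'],1),s['finger_gap'],s['ft_force'],s['wrist_torque'])
print(R.from_euler('xyz',s['tcp_rot'],degrees=True).as_matrix())
E
```

```text
[572.1677269   14.32488833 296.79200149] [-89.91382326  65.05062214 -96.15714103] [-35.1  17.   89.9  56.2 107.2 -28.8] 54.799588865579764 [-0.09835459 -0.09040241 -1.39457975] [-0.62564137  0.03850153  0.01408709]
[[-4.52423031e-02  9.87419412e-02  9.94084082e-01]
 [-4.19384088e-01  9.01288274e-01 -1.08611392e-01]
 [-9.06680826e-01 -4.21816876e-01  6.34441697e-04]]
```

Request:
{"fn": "move_arm", "kwargs": {"motion": "-1 3.5 -1 0 0 0;-2 7 -2 0 0 0;-3 10.5 -3 0 0 0;-4 14 -4 0 0 0;-5 17.5 -5 0 0 0;-5.8 21 -6 0 0 0;-5.8 25 -7 0 0 0;-5.8 29 -8 0 0 0;-5.8 32 -9 0 0 0;-5.8 33 -9.7 0 0 0"}}

```text
time: 5.45
tool_pos: [513.3, 348.9, 204.0]
tcp_rot: [-88.5, 64.9, -94.4]
ft_force: [0.1, 0.3, -1.5]
finger_gap: 55.0
```

Request:
{"fn": "move_arm", "kwargs": {"motion": "0 0 0 0 0 0;0 0 0 0 0 0"}}

```text
time: 5.62
tool_pos: [514.4, 345.6, 203.9]
tcp_rot: [-88.7, 64.9, -94.8]
ft_force: [0.5, 0.4, -1.6]
finger_gap: 54.7
```

```bash
python3 - <<'E'
from h import *
a=snap('scene');b=snap('top')
s=readout.sense();print(s['tool_pos'],s['tcp_rot'],np.round(s['joint_pos'],1))
im=np.hstack([cv2.resize(a['image'][0:240,230:480],(400,384)),cv2.resize(b['image'][130:330,40:240],(384,384))]);cv2.imwrite('pics/l1.png',im)
E
```

```text
[515.77687504 344.1835294  204.42276835] [-88.643456    64.98035173 -94.89228299] [ -4.3   4.1 115.6  68.8  76.2 -27.3]
```

View pics/l1.png

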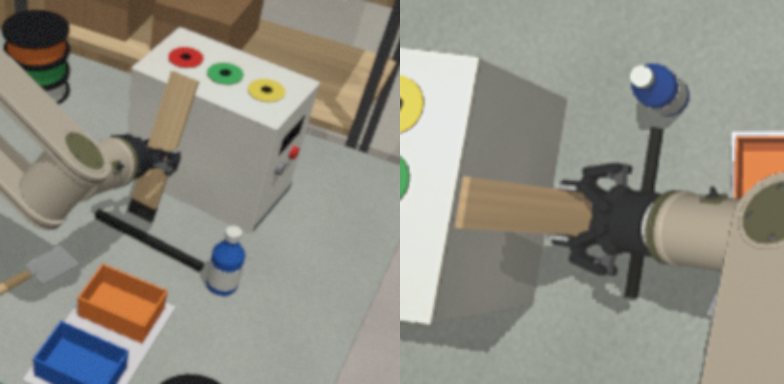

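The plank is held over the gap between strip and face, clear of both. I'll tilt it 4° steeper, move in and lower it.

Request:
{"fn": "move_arm", "kwargs": {"motion": "0 1 0 2 -0.2 0;0 2 0 4 -0.4 0;0 3 0 4 -0.4 0;0 3.8 0 4 -0.4 0;0 3.8 -2 4 -0.4 0;0 3.8 -4 4 -0.4 0;0 3.8 -5 4 -0.4 0;0 3.8 -6 4 -0.4 0;0 3.8 -6 4 -0.4 0;0 3.8 -6 4 -0.4 0"}}

```text
time: 6.55
tool_pos: [515.2, 382.6, 143.3]
tcp_rot: [-89.1, 69.1, -95.3]
ft_force: [-0.6, 0.3, -1.7]
finger_gap: 54.6
```

```bash
cat >> h.py <<'E'
from scipy.spatial.transform import Rotation as R
def plank(off=8.5,g=141.5):
    s=readout.sense();M=R.from_euler('xyz',s['tcp_rot'],degrees=True).as_matrix();t=M[:,1]
    e=-M[:,0]  # foot->top
    u=np.array([np.cos(np.radians(-6.3)),np.sin(np.radians(-6.3)),0]);n=np.array([-u[1],u[0],0])
    c=np.array([539.4,434,0]);F=s['tool_pos']-off*t-g*e;T=F+280*e
    L=lambda p:np.round([(p-c)@u,(p-c)@n,p[2]],1)
    print('tcp',np.round(s['tool_pos'],1),'foot',L(F),'foot outer',L(F-12*t),'top',L(T),'tilt',np.degrees(np.arcsin(e[2])),'jaw.u',np.round(M[:,2],3),'F',np.round(s['ft_force'],1))
E
python3 -c "
from h import *
plank()"
```

```text
tcp [515.2 382.6 143.3] foot [ -17.5 -112.3   14.1] foot outer [ -17.5 -123.5   18.4] top [-19.3 -12.2 275.6] tilt 69.0514351618218 jaw.u [ 0.994 -0.108  0.006] F [-0.6  0.3 -1.7]
```

Request:
{"fn": "move_arm", "kwargs": {"motion": "0 0 -0.5 0 0 0;0 0 -1 0 0 0;0 0 -1.1 -1 0.1 0;0 0.05 -1.2 -2 0.2 0;0 0.1 -1.3 -3 0.3 0;0 0.15 -1.4 -4 0.4 0;0 0.15 -1.4 -4 0.4 0;0 0.15 -1.4 -4 0.4 0"}}

```text
time: 7.22
tool_pos: [515.2, 384.4, 129.9]
tcp_rot: [-88.8, 65.0, -95.0]
ft_force: [1.0, 0.1, -2.2]
finger_gap: 54.6
```

```bash
python3 -c "
from h import *
plank()"
```

```text
tcp [515.2 384.4 129.9] foot [ -17.3 -119.3    5.2] foot outer [ -17.3 -130.2   10.3] top [-19.9  -1.2 259.1] tilt 65.03299172512347 jaw.u [ 0.994 -0.106  0.009] F [ 1.   0.1 -2.2]
```

No contact yet. I'll lower to the bench and push gently towards the face.

Request:
{"fn": "move_arm", "kwargs": {"motion": "0 0 -0.2 0 0 0;0 0 -0.4 0 0 0;0 0 -0.5 0 0 0;0 0.1 -0.6 0 0 0;0 0.1 -0.6 0 0 0;0 0.1 -0.6 0 0 0"}}

```text
time: 7.72
tool_pos: [515.2, 385.4, 123.8]
tcp_rot: [-89.0, 65.1, -95.2]
ft_force: [-1.2, 1.0, 5.0]
finger_gap: 54.4
```

```bash
python3 - <<'E'
from h import *
plank()
a=snap('scene');b=snap('top')
im=np.hstack([cv2.resize(a['image'][20:220,260:460],(400,400),interpolation=3),cv2.resize(b['image'][160:300,50:190],(400,400),interpolation=3)]);cv2.imwrite('pics/l2.png',im)
E
```

```text
tcp [515.2 385.4 123.8] foot [ -17.6 -118.2   -1. ] foot outer [ -17.6 -129.1    4.1] top [-19.8  -0.3 253. ] tilt 65.10547315047691 jaw.u [ 0.994 -0.107  0.007] F [-1.2  1.   5. ]
```

View pics/l2.png

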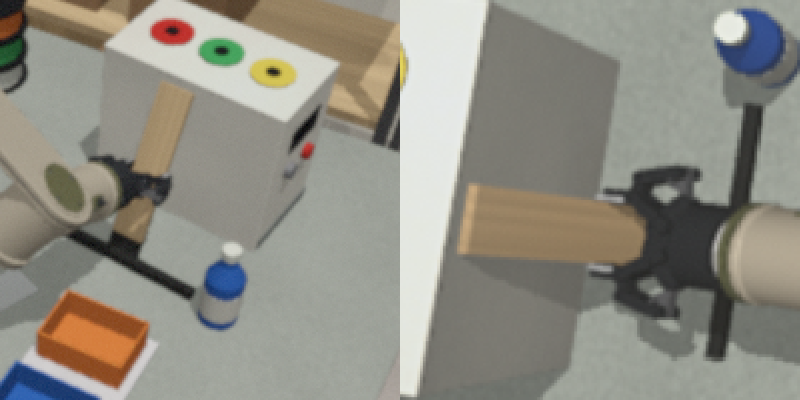

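The foot is on the bench inside the strip (foot reaction about 7 N). The top view still shows a gap of around 5 mm at the top end, so I'll pivot it in gently about the foot.

Request:
{"fn": "move_arm", "kwargs": {"motion": "0 0.1 0.05 -0.5 0.05 0;0 0.2 0 -0.8 0.08 0;0 0.3 -0.05 -1.2 0.12 0;0 0.35 -0.1 -1.5 0.15 0;0 0.35 -0.1 -1.5 0.15 0;0 0.35 -0.1 -1.5 0.15 0"}}

```text
time: 8.32
tool_pos: [515.6, 387.1, 123.1]
tcp_rot: [-88.9, 63.5, -95.2]
ft_force: [-11.4, -28.2, 15.5]
finger_gap: 54.8
```

```bash
python3 -c "
from h import *
plank()"
```

```text
tcp [515.6 387.1 123.1] foot [ -17.3 -119.9    0.2] foot outer [ -17.3 -130.6    5.5] top [-19.7   4.9 250.8] tilt 63.52768462430288 jaw.u [ 0.994 -0.107  0.008] F [-11.4 -28.2  15.5]
```

Contact is firm. I'll ease off and release.

Request:
{"fn": "move_arm", "kwargs": {"motion": "0 -0.1 0 0 0 0;0 -0.2 0 0 0 0;0 -0.22 0 0.3 0 0;0 -0.22 0 0.3 0 0;0 -0.22 0 0.3 0 0"}}

```text
time: 8.73
tool_pos: [515.7, 386.5, 123.2]
tcp_rot: [-89.0, 63.9, -95.2]
ft_force: [-0.9, -2.9, 8.6]
finger_gap: 54.2
```

```bash
python3 -c "
from h import *
plank()"
```

```text
tcp [515.7 386.5 123.2] foot [-1.720e+01 -1.197e+02 -1.000e-01] foot outer [ -17.2 -130.4    5.2] top [-19.5   3.5 251.3] tilt 63.896323126069866 jaw.u [ 0.994 -0.107  0.008] F [-0.9 -2.9  8.6]
```

Request:
{"fn": "move_arm", "kwargs": {"motion": "0 0 0 0 0 0;0 0 0 0 0 0;0 0 0 0 0 0;0 0 0 0 0 0;0 0 0 0 0 0;0 0 0 0 0 0;0 0 0 0 0 0;0 0 0 0 0 0", "fingers": 8.5}}

```text
time: 9.4
tool_pos: [515.0, 386.4, 122.1]
tcp_rot: [-89.1, 63.8, -95.3]
ft_force: [0.4, 0.4, -0.7]
finger_gap: 84.9
```

Request:
{"fn": "move_arm", "kwargs": {"motion": "0 -0.9 0.4 0 0 0;0 -1.8 0.8 0 0 0;-0.3 -3.6 1.7 0 0 0;-0.6 -6 3 0 0 0;-1 -9 5 0 0 0;-1 -12 8 0 0 0;-1 -15 10 -6 0 0;-1 -18 12 -12 0 0;-1 -20 12 -18 0 0;-1 -22 12 -24 0 0"}}

```text
time: 10.23
tool_pos: [506.5, 162.7, 245.2]
tcp_rot: [-85.9, 39.5, -93.1]
ft_force: [-1.2, 0.2, 0.0]
finger_gap: 85.2
```

```bash
python3 - <<'E'
from h import *
a=snap('scene');b=snap('top')
s=readout.sense();print(s['tool_pos'],s['tcp_rot'])
im=np.hstack([cv2.resize(a['image'][20:220,260:460],(400,400),interpolation=3),cv2.resize(b['image'][160:300,50:190],(400,400),interpolation=3)]);cv2.imwrite('pics/l3.png',im)
E
```

```text
[507.18823797 164.32226561 246.47978034] [-85.66227198  39.61983374 -92.74325782]
```

View pics/l3.png

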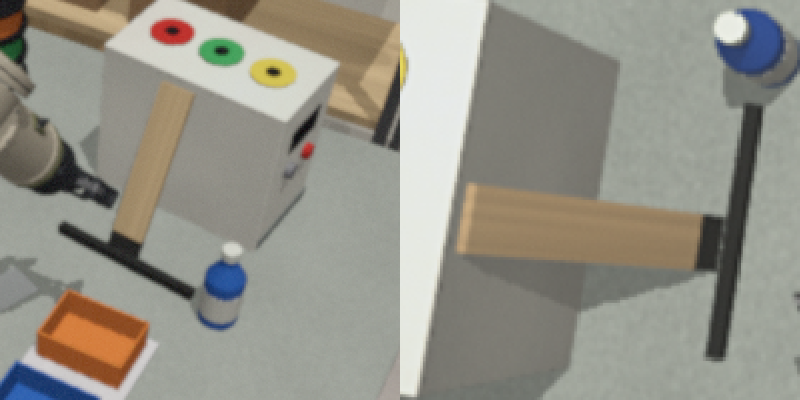

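The plank leans squarely on the face with its foot just inside the strip and stays put. Now the sorting, starting with the turn back to tool down.

```bash
python3 - <<'E'
from h import *
s=readout.sense();R0=R.from_euler('xyz',s['tcp_rot'],degrees=True)
q=R.from_euler('xyz',[-90,0,-90],degrees=True)*R0.inv();print(q.as_rotvec(degrees=True),s['tool_pos'],np.round(s['joint_pos'],1))
E
```

```text
[-39.4974003    5.11119872   4.13167303] [507.18823797 164.32226561 246.47978034] [-14.2 -10.1 109.9  39.8  85.5 -15.1]
```

Request:
{"fn": "move_arm", "kwargs": {"motion": "0 -4 1 -6.6 0.9 0.7;0 -8 1 -13.2 1.7 1.4;0 -12 1 -19.8 2.6 2.1;0 -16 1 -26.4 3.4 2.8;0 -20 1 -33 4.3 3.4;-1 -24 1 -39.5 5.1 4.1;-2 -28 1 -39.5 5.1 4.1;-2.2 -32 1 -39.5 5.1 4.1;-2.2 -36 1 -39.5 5.1 4.1;-2.2 -40 1 -39.5 5.1 4.1"}}

```text
time: 11.17
tool_pos: [481.8, -233.5, 249.8]
tcp_rot: [-90.5, 0.6, -90.2]
ft_force: [-0.1, 1.0, 0.6]
finger_gap: 84.8
```

Request:
{"fn": "move_arm", "kwargs": {"motion": "0 -4 0 0 0 0;0 -8 0 0 0 0;0 -9.4 0 0 0 0;0 -9.4 0 0 0 0;0 -9.4 0 0 0 0"}}

```text
time: 11.58
tool_pos: [482.1, -326.8, 249.8]
tcp_rot: [-90.5, 0.5, -90.4]
ft_force: [-0.5, 0.4, -0.0]
finger_gap: 85.1
```

```bash
cat >> h.py <<'E'
def parts(s):
    out=[]
    for n,lo,hi,z in(('knob',(3,150,110),(15,255,255),24),('brk',(105,120,60),(125,255,255),0)):
        for c in blobs(s,lo,hi,60):
            m=cv2.moments(c);u,v=m['m10']/m['m00'],m['m01']/m['m00']
            P=ray(s,u,v,20)
            if P[1]>-140 or P[1]<-460: continue
            print(n,(round(u),round(v)),'area',cv2.contourArea(c),'ctr z24/10',np.round(ray(s,u,v,24)[:2]),np.round(ray(s,u,v,10)[:2]))
E
python3 - <<'E'
from h import *
import pickle
s=snap('wrist','m1.png');st=readout.sense();print(st['time'],st['tool_pos'],st['tcp_rot'],np.round(st['joint_pos'],1))
pickle.dump(s,open('m1.pkl','wb'))
parts(s);print('top');parts(snap('top'))
E
```

```text
11.6333 [ 482.51030805 -326.11978922  250.35485482] [-90.5057425    0.48663998 -90.3021855 ] [-39.1   5.   85.9   0.1  89.8 -38.8]
knob (293, 236) area 679.0 ctr z24/10 [ 490. -402.] [ 490. -408.]
knob (370, 230) area 702.0 ctr z24/10 [ 588. -395.] [ 592. -400.]
knob (284, 159) area 849.5 ctr z24/10 [ 479. -303.] [ 479. -305.]
knob (285, 82) area 1058.5 ctr z24/10 [ 480. -216.] [ 480. -215.]
brk (361, 158) area 942.5 ctr z24/10 [ 571. -302.] [ 575. -304.]
brk (215, 155) area 949.0 ctr z24/10 [ 395. -297.] [ 392. -299.]
brk (378, 78) area 1103.5 ctr z24/10 [ 584. -212.] [ 588. -211.]
brk (214, 60) area 1208.5 ctr z24/10 [ 402. -193.] [ 398. -191.]
top
knob (371, 258) area 151.0 ctr z24/10 [ 480. -302.] [ 479. -305.]
knob (341, 257) area 144.5 ctr z24/10 [ 481. -214.] [ 481. -216.]
knob (403, 254) area 71.0 ctr z24/10 [ 492. -392.] [ 492. -396.]
knob (403, 220) area 140.5 ctr z24/10 [ 590. -392.] [ 592. -396.]
brk (369, 288) area 167.0 ctr z24/10 [ 395. -295.] [ 393. -298.]
brk (332, 285) area 144.0 ctr z24/10 [ 401. -191.] [ 400. -193.]
brk (370, 225) area 151.0 ctr z24/10 [ 573. -300.] [ 574. -303.]
brk (339, 220) area 143.0 ctr z24/10 [ 588. -209.] [ 589. -211.]
```

View pics/m1.png

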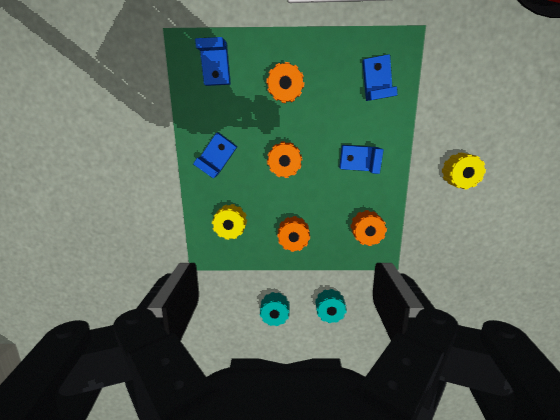

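The wrist view matches the top view. The knobs are at (285,82), (284,159), (293,236) and (370,230), and the brackets at (214,60), (378,78), (361,158) and (215,155). The yellow at (228,222) and (467,170) and the turquoise at the bottom stay. First knob is the middle one at (479,-303).

Request:
{"fn": "move_arm", "kwargs": {"motion": "-0.2 1.2 -4 0 0 0;-0.3 2.4 -8 0.5 0 0;-0.3 2.4 -12 0.5 0 0;-0.3 2.4 -16 0.5 0 0;-0.3 2.4 -20 0.5 0 0;-0.3 2.4 -22.5 0.5 0 0;-0.3 2.4 -24 0.5 0 0;-0.3 2.4 -24.5 0.5 0 0;-0.3 2.4 -24.5 0.5 0 0", "fingers": 6.2}}

```text
time: 12.43
tool_pos: [479.3, -301.2, 5.7]
tcp_rot: [-90.5, 0.9, -90.2]
ft_force: [-0.0, -0.3, -0.7]
finger_gap: 61.8
```

Request:
{"fn": "move_arm", "kwargs": {"motion": "0 0 0 0 0 0;0 0 0 0 0 0;0 0 0 0 0 0;0 0 0 0 0 0;0 0 0 0 0 0;0 0 3 0 0 0;0 0 6 0 0 0;0 0 9 0 0 0;0 0 11 0 0 0", "fingers": 3.2, "squeeze": 40}}

```text
time: 13.18
tool_pos: [481.3, -304.6, 121.4]
tcp_rot: [-90.2, 0.6, -90.3]
ft_force: [-0.3, -1.0, 0.3]
finger_gap: 38.3
```

```bash
python3 - <<'E'
from h import *
import pickle
st=readout.sense();print(st['tool_pos'],st['finger_gap'])
s=pickle.load(open('m1.pkl','rb'))
for c in blobs(s,(105,120,60),(125,255,255),400):
    rr=cv2.minAreaRect(c)
    if rr[0][1]<30:continue
    B=[ray(s,*p,10)[:2] for p in cv2.boxPoints(rr)];e=[B[1]-B[0],B[2]-B[1]]
    L=[np.linalg.norm(x) for x in e];x=e[int(np.argmax(L))]
    print(np.round(rr[0]),np.round(L),'axis',round(np.degrees(np.arctan2(x[1],x[0]))%180,1),np.round(np.mean(B,0)))
for n,(p,q) in dict(G=((196,47),(227,85)),E=((0,0),(0,0))).items(): pass
E
```

```text
[ 481.27749182 -304.57558544  121.3538309 ] 38.34357854626086
[361. 158.] [32. 51.] axis 172.2 [ 574. -304.]
[215. 155.] [52. 32.] axis 50.3 [ 391. -299.]
[378.  77.] [36. 46.] axis 106.3 [ 588. -211.]
[212.  61.] [35. 51.] axis 92.1 [ 397. -192.]
```

Request:
{"fn": "move_arm", "kwargs": {"motion": "0.6 4 0 0 0 0;1.3 8 0 0 0 0;2 12 0 0 0 0;2.7 16 0 0 0 0;3.4 20 0 0 0 0;4 24 0 0 0 0;4.7 28 0 0 0 0;5.4 32 0 0 0 0;6 35.5 0 0 0 0;6.3 37.1 0 0 0 0"}}

```text
time: 14.02
tool_pos: [543.6, 71.7, 118.3]
tcp_rot: [-90.3, 0.8, -90.1]
ft_force: [-0.3, 0.4, 0.7]
finger_gap: 38.4
```

Request:
{"fn": "move_arm", "kwargs": {"motion": "0 0 0 0 0 0;0 0 -3 0 0 0;0 0 -6 0 0 0;0 0 -8 0 0 0;0 0 -8 0 0 0;0 0 -8 0 0 0"}}

```text
time: 14.52
tool_pos: [541.3, 67.4, 36.1]
tcp_rot: [-90.6, 0.8, -90.3]
ft_force: [-1.7, 4.7, -1.3]
finger_gap: 38.5
```

Request:
{"fn": "move_arm", "kwargs": {"motion": "0 0.1 0 0 0 0;0 0.1 0 0 0 0;0 0 0 0 0 0;0 0 3 0 0 0;0 0 6 0 0 0;0 0 9 0 0 0;-1 -4 9 0 0 0;-2 -8 9 0 0 0;-3 -12 9 0 0 0;-4 -16 9 0 0 0", "fingers": 5.3}}

```text
time: 15.35
tool_pos: [503.1, -94.5, 128.8]
tcp_rot: [-90.3, 0.7, -90.2]
ft_force: [1.4, -0.2, -0.9]
finger_gap: 52.9
```

Request:
{"fn": "move_arm", "kwargs": {"motion": "-1 -4 0 0 0 0;-2 -8 0 0 0 0;-2.2 -12 0 0 0 0;-2.2 -12.3 -3 0.5 0 0;-2.2 -12.3 -6 0.5 0 0;-2.2 -12.3 -8 0.5 0 0;-2.2 -12.3 -8 0.5 0 0", "fingers": 6.2}}

```text
time: 15.93
tool_pos: [477.8, -214.9, 43.2]
tcp_rot: [-90.8, 1.4, -90.4]
ft_force: [-1.4, 0.4, -1.5]
finger_gap: 62.1
```

```bash
python3 - <<'E'
from h import *
st=readout.sense();print(st['tool_pos'],st['tcp_rot'],st['finger_gap'])
s=snap('top');parts(s)
for c in blobs(s,(3,150,110),(15,255,255),60,(205,195,262,260)): print(cv2.boundingRect(c))
cv2.imwrite('pics/t2.png',np.hstack([cv2.resize(s['image'][190:310,190:440],(750,360))]))
E
```

```text
[ 477.84505519 -214.87979804   43.20818352] [-90.75024659   1.40870392 -90.37575663] 62.135010829546076
knob (403, 220) area 144.0 ctr z24/10 [ 590. -393.] [ 592. -397.]
brk (369, 289) area 156.5 ctr z24/10 [ 394. -295.] [ 392. -298.]
brk (372, 221) area 65.5 ctr z24/10 [ 585. -304.] [ 586. -307.]
brk (339, 220) area 143.5 ctr z24/10 [ 588. -209.] [ 589. -210.]
(215, 202, 36, 48)
```

View pics/t2.png

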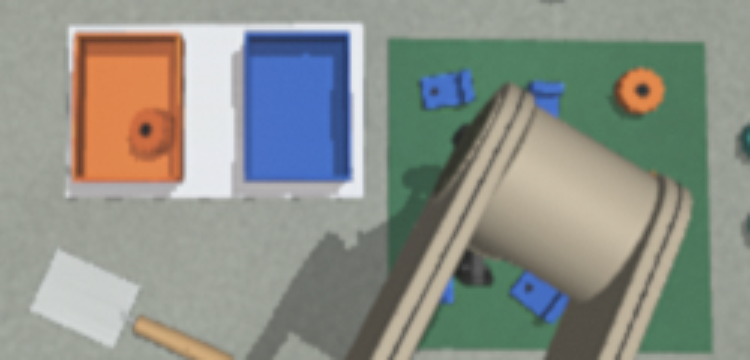

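The first knob is in the orange bin, at (150,132) in the crop. Now knob 2 at (480,-215).

Request:
{"fn": "move_arm", "kwargs": {"motion": "0.2 0 -2 -1.4 -0.7 0;0.2 0 -3.8 -1.4 -0.7 0;0.2 0 -3.8 -1.4 -0.7 0;0.2 0 -3.8 -1.4 -0.7 0"}}

```text
time: 16.32
tool_pos: [483.5, -215.6, 10.5]
tcp_rot: [-89.7, -0.2, -90.2]
ft_force: [-0.0, -0.3, 0.3]
finger_gap: 61.8
```

Request:
{"fn": "move_arm", "kwargs": {"motion": "0 0 0 0 0 0;0 0 0 0 0 0;0 0 0 0 0 0;0 0 0 0 0 0;0 0 0 0 0 0;0 0 3 0 0 0;0 0 6 0 0 0;0 0 9 0 0 0;0 0 11 0 0 0", "fingers": 3.2}}

```text
time: 17.07
tool_pos: [484.7, -216.5, 123.9]
tcp_rot: [-89.4, -0.3, -90.3]
ft_force: [0.7, 0.6, 0.1]
finger_gap: 37.9
```

Request:
{"fn": "move_arm", "kwargs": {"motion": "1 4 0 0 0 0;2 8 0 0 0 0;3 12 0 0 0 0;4 16 0 0 0 0;5 19.5 0 0 0 0;6.5 23 0 0 0 0;8.5 26 0 0 0 0;10.2 28.5 0 0 0 0;10.7 28.6 0 0 0 0;10.7 28.6 0 0 0 0"}}

```text
time: 17.9
tool_pos: [591.6, 72.0, 120.5]
tcp_rot: [-89.6, -0.2, -90.1]
ft_force: [0.6, -0.4, 0.0]
finger_gap: 38.3
```

Request:
{"fn": "move_arm", "kwargs": {"motion": "0 0 -2 0 0 0;0 0 -5 0 0 0;0 0 -7.7 0 0 0;0 0 -7.7 0 0 0;0 0 -7.7 0 0 0"}}

```text
time: 18.32
tool_pos: [588.3, 69.3, 41.4]
tcp_rot: [-89.9, -0.2, -90.4]
ft_force: [-0.2, -0.5, -0.6]
finger_gap: 38.1
```

Request:
{"fn": "move_arm", "kwargs": {"motion": "0 0 0 0 0 0;0 0 0 0 0 0;0 0 0 0 0 0;0 0 3 0 0 0;0 0 6 0 0 0;-0.5 -1 9 0 0 0;-1 -5 9 0 0 0;-2 -9 9 0 0 0;-3 -13 9 0 0 0;-4 -17 9 0 0 0", "fingers": 5.3}}

```text
time: 19.15
tool_pos: [550.4, -101.1, 134.2]
tcp_rot: [-89.5, -0.2, -90.2]
ft_force: [0.6, -0.2, -0.2]
finger_gap: 52.9
```

Request:
{"fn": "move_arm", "kwargs": {"motion": "-1 -4 0 0 0 0;-2 -8 0 0 0 0;-3 -12 0 0 0 0;-4 -16 0 0 0 0;-5 -20 0 0 0 0;-5.8 -24 0 0 0 0;-5.8 -28 0 0 0 0;-5.8 -30.2 -3 0 0 0;-5.8 -30.2 -6 0 0 0;-5.8 -30.2 -6 0 0 0", "fingers": 6.2}}

```text
time: 19.98
tool_pos: [488.9, -400.9, 66.8]
tcp_rot: [-90.0, 0.1, -90.4]
ft_force: [-0.3, 1.3, -2.5]
finger_gap: 61.9
```

```bash
python3 - <<'E'
from h import *
st=readout.sense();print(st['tool_pos'],st['tcp_rot'],st['finger_gap'])
s=snap('wrist','m2.png');parts(s);print('top');t=snap('top');parts(t)
for c in blobs(t,(3,150,110),(15,255,255),60,(205,195,262,260)): print(cv2.boundingRect(c))
E
```

```text
[ 488.90523866 -400.89476643   66.82400826] [-90.01075605   0.13168054 -90.42901976] 61.868561640667785
knob (289, 214) area 940.5 ctr z24/10 [ 491. -386.] [ 491. -391.]
knob (416, 207) area 985.0 ctr z24/10 [ 572. -383.] [ 578. -387.]
brk (429, 76) area 4987.0 ctr z24/10 [ 570. -305.] [ 576. -303.]
brk (123, 71) area 5072.5 ctr z24/10 [ 399. -301.] [ 392. -300.]
top
knob (406, 255) area 146.0 ctr z24/10 [ 491. -401.] [ 491. -405.]
knob (403, 220) area 146.5 ctr z24/10 [ 590. -393.] [ 591. -397.]
brk (370, 288) area 162.0 ctr z24/10 [ 395. -295.] [ 394. -298.]
brk (332, 286) area 140.0 ctr z24/10 [ 401. -191.] [ 400. -193.]
brk (370, 225) area 149.0 ctr z24/10 [ 573. -300.] [ 574. -303.]
brk (339, 220) area 143.0 ctr z24/10 [ 588. -209.] [ 589. -211.]
(215, 202, 36, 48)
```

Request:
{"fn": "move_arm", "kwargs": {"motion": "0.2 -0.1 -3 0 0 0;0.2 -0.1 -5 0 0 0;0.2 -0.1 -6.2 0 0 0;0.2 -0.1 -6.2 0 0 0;0.2 -0.1 -6.2 0 0 0"}}

```text
time: 20.5
tool_pos: [494.8, -402.4, 11.6]
tcp_rot: [-89.7, -0.2, -90.2]
ft_force: [0.6, 0.1, 0.1]
finger_gap: 61.9
```

Request:
{"fn": "move_arm", "kwargs": {"motion": "0 0 0 0 0 0;0 0 0 0 0 0;0 0 0 0 0 0;0 0 0 0 0 0;0 0 0 0 0 0;0 0 3 0 0 0;0 0 6 0 0 0;0 0 9 0 0 0;0.5 4 11 0 0 0;1 8 12 0 0 0", "fingers": 3.2}}

```text
time: 21.33
tool_pos: [505.4, -328.3, 135.0]
tcp_rot: [-89.3, -0.5, -90.5]
ft_force: [0.9, 0.6, -0.6]
finger_gap: 37.9
```

Request:
{"fn": "move_arm", "kwargs": {"motion": "0.5 4 0 0 0 0;1 8 0 0 0 0;1.5 12 0 0 0 0;2 16 0 0 0 0;2.5 20 0 0 0 0;3 24 0 0 0 0;3.5 28 0 0 0 0;4 32 0 0 0 0;4.2 36 0 0 0 0;4.4 40 0 0 0 0"}}

```text
time: 22.17
tool_pos: [548.3, 76.5, 131.1]
tcp_rot: [-89.5, -0.1, -90.3]
ft_force: [-0.7, -0.2, -0.8]
finger_gap: 37.7
```

Request:
{"fn": "move_arm", "kwargs": {"motion": "0 3.3 0 0 0 0;0 3.3 0 0 0 0;0 3.3 -3 0 0 0;0 3.3 -6 0 0 0;0 3.3 -8.7 0 0 0;0 3.3 -8.7 0 0 0;0 3.3 -8.7 0 0 0"}}

```text
time: 22.75
tool_pos: [546.7, 107.4, 42.0]
tcp_rot: [-89.8, -0.1, -90.3]
ft_force: [0.8, 2.0, -0.4]
finger_gap: 38.0
```

Request:
{"fn": "move_arm", "kwargs": {"motion": "0 0 0 0 0 0;0 0 0 0 0 0;0 0 0 0 0 0;0 0 3 0 0 0;0 0 6 0 0 0;0 -1 9 0 0 0;0.5 -5 9 0 0 0;1 -9 9 0 0 0;1.5 -13 9 0 0 0;2 -17 9 0 0 0", "fingers": 5.3}}

```text
time: 23.58
tool_pos: [568.6, -64.5, 134.6]
tcp_rot: [-89.5, -0.2, -90.2]
ft_force: [0.5, 0.2, 0.1]
finger_gap: 52.8
```

Request:
{"fn": "move_arm", "kwargs": {"motion": "0.5 -4 0 0 0 0;1 -8 0 0 0 0;1.5 -12 0 0 0 0;2 -16 0 0 0 0;2.3 -20 0 0 0 0;2.3 -24 0 0 0 0;2.3 -28 0 0 0 0;2.3 -32 -2 0 0 0;2.3 -33.2 -5 0 0 0;2.3 -33.2 -6 0 0 0", "fingers": 6.2}}

```text
time: 24.42
tool_pos: [588.4, -398.7, 69.6]
tcp_rot: [-89.8, -0.2, -90.5]
ft_force: [-0.9, 1.6, -1.7]
finger_gap: 62.2
```

```bash
python3 - <<'E'
from h import *
st=readout.sense();print(st['tool_pos'],st['tcp_rot'],st['finger_gap'])
t=snap('top');parts(t)
for c in blobs(t,(3,150,110),(15,255,255),60,(205,195,262,260)): print(cv2.boundingRect(c))
E
```

```text
[ 588.36968144 -398.68676745   69.58659372] [-89.80808859  -0.16852342 -90.53514401] 62.20210722183295
knob (402, 219) area 126.5 ctr z24/10 [ 591. -392.] [ 592. -396.]
brk (332, 285) area 144.0 ctr z24/10 [ 401. -191.] [ 400. -193.]
brk (367, 286) area 107.0 ctr z24/10 [ 400. -288.] [ 399. -291.]
brk (370, 225) area 150.0 ctr z24/10 [ 573. -300.] [ 574. -303.]
brk (339, 220) area 143.5 ctr z24/10 [ 588. -209.] [ 589. -210.]
(215, 202, 36, 48)
```

Request:
{"fn": "move_arm", "kwargs": {"motion": "0.2 0.4 -3 0 0 0;0.2 0.4 -5 0 0 0;0.2 0.4 -6.3 0 0 0;0.2 0.4 -6.3 0 0 0;0.2 0.4 -6.3 0 0 0"}}

```text
time: 24.88
tool_pos: [592.9, -389.8, 10.0]
tcp_rot: [-89.7, -0.1, -90.2]
ft_force: [-0.1, 0.7, -0.5]
finger_gap: 61.8
```

Request:
{"fn": "move_arm", "kwargs": {"motion": "0 0 0 0 0 0;0 0 0 0 0 0;0 0 0 0 0 0;0 0 0 0 0 0;0 0 0 0 0 0;0 0 3 0 0 0;0 0 6 0 0 0;0 0 9 0 0 0;0 4 11 0 0 0;0 8 12 0 0 0", "fingers": 3.2}}

```text
time: 25.72
tool_pos: [594.2, -315.8, 134.2]
tcp_rot: [-89.3, -0.4, -90.5]
ft_force: [1.2, -0.5, 0.1]
finger_gap: 38.4
```

Request:
{"fn": "move_arm", "kwargs": {"motion": "0 4 0 0 0 0;0 8 0 0 0 0;0 12 0 0 0 0;0 16 0 0 0 0;0 20 0 0 0 0;0 24 0 0 0 0;0 28 0 0 0 0;0 32 0 0 0 0;0 36 0 0 0 0;0 40 0 0 0 0"}}

```text
time: 26.55
tool_pos: [592.9, 88.9, 130.1]
tcp_rot: [-89.6, -0.1, -90.3]
ft_force: [0.8, 0.5, -0.7]
finger_gap: 38.1
```

Request:
{"fn": "move_arm", "kwargs": {"motion": "0 2.6 0 0 0 0;0 2.6 0 0 0 0;0 2.6 -3 0 0 0;0 2.6 -6 0 0 0;0 2.6 -8.7 0 0 0;0 2.6 -8.7 0 0 0;0 2.6 -8.7 0 0 0"}}

```text
time: 27.13
tool_pos: [592.0, 112.4, 41.2]
tcp_rot: [-89.8, -0.2, -90.3]
ft_force: [-0.5, -0.1, 0.9]
finger_gap: 37.8
```

Request:
{"fn": "move_arm", "kwargs": {"motion": "0 0 0 0 0 0;0 0 0 0 0 0;0 0 0 0 0 0;0 0 3 0 0 0;0 0 6 0 0 0;0 -1 9 0 0 0;0 -5 9 0 0 0;0 -9 9 0 0 0;0 -13 9 0 0 0;0 -17 9 0 0 0", "fingers": 5.3}}

```text
time: 27.97
tool_pos: [593.6, -59.1, 134.7]
tcp_rot: [-89.5, -0.2, -90.3]
ft_force: [0.3, -0.8, 0.6]
finger_gap: 52.6
```

Request:
{"fn": "move_arm", "kwargs": {"motion": "0 -4 2 0 0 0;0 -8 4 0 0 0;0 -12 6 0 0 0;0 -16 8 0 0 0;0 -20 10 0 0 0;0 -20 10 0 0 0;0 -20 10 0 0 0", "fingers": 6.2}}

```text
time: 28.55
tool_pos: [593.4, -262.4, 237.2]
tcp_rot: [-89.3, -0.4, -90.6]
ft_force: [0.4, -0.5, 0.6]
finger_gap: 62.2
```

```bash
python3 - <<'E'
from h import *
import pickle
st=readout.sense();print(st['time'],st['tool_pos'],st['tcp_rot'])
s=snap('wrist');pickle.dump(s,open('m3.pkl','wb'));t=snap('top');parts(t);print('wr');parts(s)
im=s['image'];tiles=[]
for X,Y in((588,-211),(575,-304),(392,-299),(399,-192)):
    u,v=map(int,proj(s,(X,Y,10)));u0=min(max(u-35,0),490);v0=min(max(v-35,0),350);print((u0,v0));tiles.append(cv2.resize(im[v0:v0+70,u0:u0+70],(280,280),interpolation=3))
ob=cv2.resize(t['image'][190:260,205:320],(230,140))
o=np.zeros((560,790,3),np.uint8);o[:280,:280]=tiles[0];o[:280,280:560]=tiles[1];o[280:,:280]=tiles[2];o[280:,280:560]=tiles[3];o[:140,560:]=ob
cv2.imwrite('pics/b1.png',o)
E
```

```text
28.55 [ 593.4019205  -262.37390948  237.20848008] [-89.32950263  -0.43471734 -90.55725719]
brk (369, 288) area 168.5 ctr z24/10 [ 394. -295.] [ 393. -298.]
brk (339, 220) area 142.0 ctr z24/10 [ 588. -209.] [ 589. -211.]
wr
brk (268, 207) area 821.5 ctr z24/10 [ 574. -298.] [ 573. -303.]
brk (124, 207) area 1052.5 ctr z24/10 [ 399. -295.] [ 391. -300.]
brk (279, 133) area 984.5 ctr z24/10 [ 589. -210.] [ 589. -211.]
brk (115, 117) area 1184.5 ctr z24/10 [ 407. -191.] [ 399. -191.]
(243, 97)
(234, 172)
(89, 170)
(79, 82)
```

View pics/b1.png

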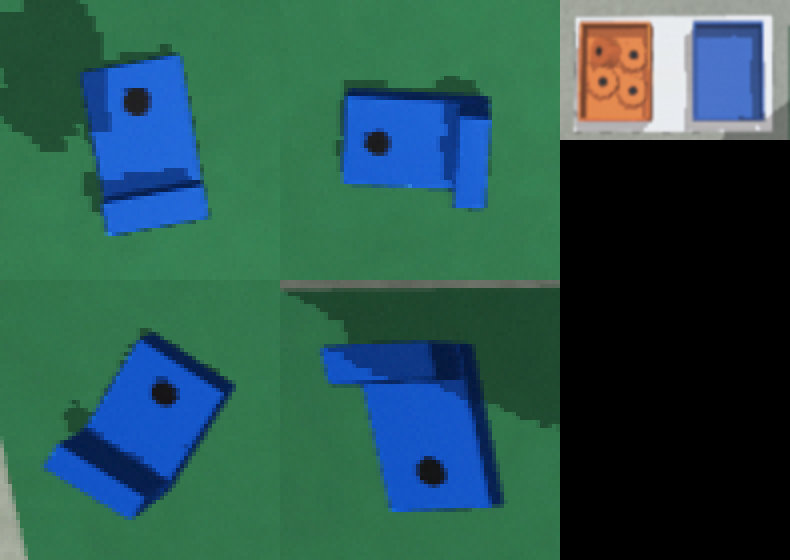

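The crop shows all 4 knobs in the orange bin and the four brackets unmoved. The uprights are at −y for E, +x for F, lower-left for H and +y for G. I'll compute the exact grasp poses from the edge pixels.

```bash
python3 - <<'E'
from h import *
import pickle
s=pickle.load(open('m3.pkl','rb'))
D=dict(E=((0,0),(243,97),[(83,72),(180,56)],[(103,205),(203,185),(110,235),(209,217)]),
F=((280,0),(234,172),[(344,97),(344,183)],[(460,118),(490,118),(455,208),(486,208)]),
H=((0,280),(89,170),[(145,340),(228,390)],[(68,445),(45,467),(133,517),(155,490)]),
G=((280,280),(79,82),[(388,510),(490,506)],[(322,347),(432,344),(332,383),(435,380)]))
for k,(o,g,f,up) in D.items():
    q=lambda p,z:ray(s,(p[0]-o[0])/4+g[0],(p[1]-o[1])/4+g[1],z)[:2]
    F=np.array([q(p,10) for p in f]);U=np.array([q(p,26) for p in up])
    e=F[1]-F[0];uc=U.mean(0);fe=F.mean(0);ax=uc-fe
    L=np.linalg.norm(ax);grip=fe+ax/L*35
    print(k,'end edge len',np.round(np.linalg.norm(e)),'edge ang',np.round(np.degrees(np.arctan2(e[1],e[0]))%180,1),'axis to upright',np.round(np.degrees(np.arctan2(ax[1],ax[0])),1),'L',round(L),'grip',np.round(grip),'ctr',np.round(fe+ax/L*23))
E
```

```text
E end edge len 28.0 edge ang 8.3 axis to upright -80.7 L 41 grip [ 591. -223.] ctr [ 590. -211.]
F end edge len 29.0 edge ang 87.3 axis to upright -3.9 L 41 grip [ 585. -305.] ctr [ 573. -304.]
H end edge len 28.0 edge ang 144.6 axis to upright -127.4 L 40 grip [ 388. -308.] ctr [ 395. -298.]
G end edge len 30.0 edge ang 1.5 axis to upright 90.9 L 40 grip [ 399. -181.] ctr [ 399. -193.]
```

Request:
{"fn": "move_arm", "kwargs": {"motion": "0 2 -4 0 0 5;-0.2 3.9 -8 0 0 9;-0.2 3.9 -12 0 0 9;-0.2 3.9 -16 0 0 9;-0.2 3.9 -20 0 0 9;-0.2 3.9 -22 0 0 9;-0.2 3.9 -23.2 0 0 9;-0.2 3.9 -23.2 0 0 9;-0.2 3.9 -23.2 0 0 9", "fingers": 5.2}}

```text
time: 29.4
tool_pos: [591.0, -216.7, 0.2]
tcp_rot: [-89.7, -0.1, -81.2]
ft_force: [0.4, -0.2, 0.4]
finger_gap: 52.0
```

Request:
{"fn": "move_arm", "kwargs": {"motion": "0 0 0 0 0 0;0 0 0 0 0 0;0 0 0 0 0 0;0 0 0 0 0 0;0 0 0 0 0 0;0 0 0 0 0 0;0 0 3 0 0 0;0 0 6 0 0 0;0 0 9 0 0 0;0 0 12 0 0 0", "fingers": 2.2}}

```text
time: 30.23
tool_pos: [590.2, -217.9, 120.6]
tcp_rot: [-89.7, -0.1, -81.3]
ft_force: [-0.0, -0.1, -0.1]
finger_gap: 29.2
```

Request:
{"fn": "move_arm", "kwargs": {"motion": "0.3 4 0 0 0 -4;0.5 8 0 0 0 -9;0.6 12 0 0 0 -9;0.6 12.7 0 0 0 -9;0.6 12.7 0 0 0 -9;0.6 12.7 -3 0 0 -9;0.6 12.7 -6 0 0 -9;0.6 12.7 -8.5 0 0 -9;0.6 12.7 -8.5 0 0 -9;0.6 12.7 -8.5 0 0 -9"}}

```text
time: 31.07
tool_pos: [594.9, -91.9, 33.0]
tcp_rot: [-89.9, -0.1, -90.3]
ft_force: [0.4, -0.5, -0.3]
finger_gap: 29.1
```

Request:
{"fn": "move_arm", "kwargs": {"motion": "0 0 0 0 0 0;0 0 0 0 0 0;0 0 0 0 0 0;0 0 3 0 0 0;0 0 6 0 0 0;0 0 9 0 0 0;0 -4 10 0 0 7;0 -8 10 0 0 14;0 -12 10 0 0 21;0 -16 10 0 0 28", "fingers": 4}}

```text
time: 31.9
tool_pos: [597.6, -252.9, 137.4]
tcp_rot: [-89.6, -0.4, -61.9]
ft_force: [1.2, 0.3, -0.1]
finger_gap: 40.1
```

Request:
{"fn": "move_arm", "kwargs": {"motion": "-0.5 -3 0 0 0 7;-1 -5.3 0 0 0 14;-1 -5.3 0 0 0 21;-1 -5.3 0 0 0 28;-1 -5.3 0 0 0 35;-1 -5.3 0 0 0 42;-1 -5.3 0 0 0 49;-1 -5.3 0 0 0 56;-1 -5.3 0 0 0 59;-1 -5.3 0 0 0 59", "fingers": 5.2}}

```text
time: 32.73
tool_pos: [587.3, -304.5, 136.4]
tcp_rot: [-89.8, -0.3, -3.1]
ft_force: [0.3, -0.6, 0.3]
finger_gap: 52.0
```

```bash
python3 - <<'E'
from h import *
st=readout.sense();print(st['tool_pos'],st['tcp_rot'],st['finger_gap'],np.round(st['joint_pos'],0))
t=snap('top');parts(t)
E
```

```text
[ 587.31175032 -304.46830971  136.38066416] [-89.77310614  -0.27461682  -3.13436755] 51.98818921193157 [ -32.   20.   81.    0.   79. -119.]
brk (329, 285) area 82.0 ctr z24/10 [ 401. -182.] [ 400. -184.]
```

Request:
{"fn": "move_arm", "kwargs": {"motion": "-0.2 0 -4 0 0 0;-0.2 0 -8 0 0 0;-0.2 0 -11 0 0 0;-0.2 0 -12.8 0 0 0;-0.2 0 -13 0 0 0;-0.2 0 -13 0 0 0"}}

```text
time: 33.28
tool_pos: [583.9, -303.5, 3.8]
tcp_rot: [-89.6, -0.0, -3.4]
ft_force: [0.3, -0.1, 0.4]
finger_gap: 52.2
```

Request:
{"fn": "move_arm", "kwargs": {"motion": "0 0 0 0 0 0;0 0 0 0 0 0;0 0 0 0 0 0;0 0 0 0 0 0;0 0 0 0 0 0;0 0 3 0 0 0;0 0 6 0 0 0;0 0 9 0 0 -7;0 0 12 0 0 -14;0 2 12 0 0 -21", "fingers": 2.2}}

```text
time: 34.12
tool_pos: [588.6, -289.3, 134.8]
tcp_rot: [-89.9, -1.0, -24.8]
ft_force: [2.3, -0.5, 1.3]
finger_gap: 29.2
```

Request:
{"fn": "move_arm", "kwargs": {"motion": "-0.5 2 0 0 0 -7;-1 4 0 0 0 -14;-1.5 6 0 0 0 -21;-2 8 0 0 0 -28;-2.5 10 0 0 0 -35;-3 12 0 0 0 -42;-3.5 14 0 0 0 -49;-4 16 0 0 0 -56;-4.8 18.9 0 0 0 -63;-4.8 18.9 0 0 0 -66"}}

```text
time: 34.95
tool_pos: [536.0, -91.1, 125.5]
tcp_rot: [-89.7, -0.1, -90.6]
ft_force: [-0.6, 0.1, -0.6]
finger_gap: 29.4
```

Request:
{"fn": "move_arm", "kwargs": {"motion": "0 0 0 0 0 0;0 0 -3 0 0 0;0 0 -6 0 0 0;0 0 -8.5 0 0 0;0 0 -8.5 0 0 0;0 0 -8.5 0 0 0"}}

```text
time: 35.45
tool_pos: [535.6, -95.3, 39.0]
tcp_rot: [-89.9, -0.1, -90.2]
ft_force: [-0.0, 0.9, 0.5]
finger_gap: 28.8
```

Request:
{"fn": "move_arm", "kwargs": {"motion": "0 0 0 0 0 0;0 0 0 0 0 0;0 0 0 0 0 0;0 0 3 0 0 0;0 0 6 0 0 0;0 0 9 0 0 0;-3 -2 10 0 0 1;-6 -4 10 0 0 1;-9 -6 10 0 0 1;-12 -8 10 0 0 1", "fingers": 4}}

```text
time: 36.28
tool_pos: [416.4, -175.9, 141.6]
tcp_rot: [-89.5, -0.3, -89.2]
ft_force: [-0.9, -0.5, 0.3]
finger_gap: 40.4
```

Request:
{"fn": "move_arm", "kwargs": {"motion": "-1.6 -0.6 0 0 0 0;-1.6 -0.6 0 0 0 0;-1.6 -0.6 0 0 0 0", "fingers": 5.2}}

```text
time: 36.53
tool_pos: [400.9, -181.9, 141.2]
tcp_rot: [-89.5, -0.2, -89.4]
ft_force: [0.1, -0.1, 0.1]
finger_gap: 51.7
```

```bash
python3 - <<'E'
from h import *
st=readout.sense();print(st['time'],st['tool_pos'],st['tcp_rot'],st['finger_gap'],np.round(st['joint_pos'],0))
t=snap('top','t4.png');parts(t);s=snap('wrist','w4.png');print('w');parts(s)
cv2.imwrite('pics/c4.png',np.hstack([cv2.resize(t['image'][190:310,190:330],(350,300)),cv2.resize(s['image'],(400,300))]))
E
```

```text
36.5333 [ 400.91529399 -181.90161919  141.16703228] [-89.54714557  -0.24326886 -89.39357484] 51.72875632462154 [-31. -15. 116.   0.  78. -32.]
w
brk (273, 306) area 1443.0 ctr z24/10 [ 391. -290.] [ 391. -300.]
brk (281, 207) area 1434.5 ctr z24/10 [ 398. -186.] [ 398. -191.]
```

View pics/c4.png

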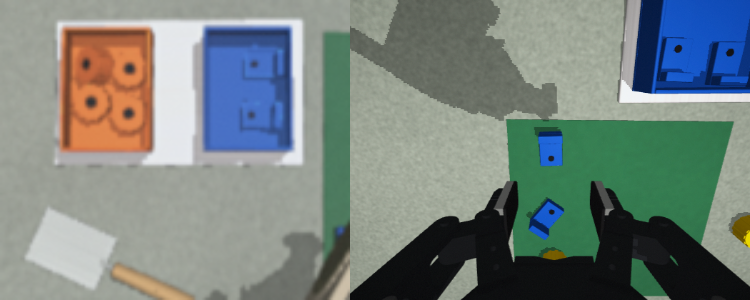

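Two brackets are in the blue bin, with two left on the mat. Next is G, then H.

Request:
{"fn": "move_arm", "kwargs": {"motion": "-0.1 0 -4 0 0 0;-0.1 0 -8 0 0 0;-0.1 0 -12 0 0 0;-0.1 0 -13.6 0 0 0;-0.1 0 -13.6 0 0 0;-0.1 0 -13.6 0 0 0"}}

```text
time: 37.13
tool_pos: [399.7, -180.2, 3.3]
tcp_rot: [-89.8, -0.1, -89.2]
ft_force: [0.7, 0.3, 0.7]
finger_gap: 52.1
```

Request:
{"fn": "move_arm", "kwargs": {"motion": "0 0 0 0 0 0;0 0 0 0 0 0;0 0 0 0 0 0;0 0 0 0 0 0;0 0 0 0 0 0;0 0 3 0 0 0;0 0 6 0 0 0;0 0 9 0 0 0;0 0 12.5 0 0 0;2 1 12.5 0 0 0", "fingers": 2.2}}

```text
time: 37.97
tool_pos: [422.6, -174.5, 137.9]
tcp_rot: [-89.1, -0.6, -89.4]
ft_force: [-0.4, -1.1, 1.4]
finger_gap: 28.7
```

Request:
{"fn": "move_arm", "kwargs": {"motion": "3 2 0 0 0 0;6 4 0 0 0 0;9 7 0 0 0 0;12 10 0 0 0 0;15 12 0 0 0 0;17.8 13.6 0 0 0 0;17.8 13.6 0 0 0 0;17.8 13.6 0 0 0 0"}}

```text
time: 38.63
tool_pos: [598.9, -33.9, 129.2]
tcp_rot: [-89.7, -0.2, -89.2]
ft_force: [-0.4, -0.2, -0.4]
finger_gap: 29.0
```

Request:
{"fn": "move_arm", "kwargs": {"motion": "0 0 -3 0 0 0;0 0 -6 0 0 0;0 0 -8 0 0 0;0 0 -8 0 0 0;0 0 -8 0 0 0"}}

```text
time: 39.05
tool_pos: [596.2, -35.6, 48.4]
tcp_rot: [-89.8, -0.1, -89.3]
ft_force: [-0.1, 0.0, 0.2]
finger_gap: 28.8
```

Request:
{"fn": "move_arm", "kwargs": {"motion": "0 0 0 0 0 0;0 0 0 0 0 0;0 0 0 0 0 0;0 0 3 0 0 0;0 0 6 0 0 0;0 0 9 0 0 0;-2.5 -3.2 9 0 0 -6;-5 -6.4 9 0 0 -12;-7.5 -9.6 9 0 0 -18;-10 -12.8 9 0 0 -24", "fingers": 4}}

```text
time: 39.88
tool_pos: [497.3, -164.2, 140.4]
tcp_rot: [-89.5, -0.2, -113.5]
ft_force: [0.8, -0.7, -0.1]
finger_gap: 40.1
```

Request:
{"fn": "move_arm", "kwargs": {"motion": "-2.5 -3.3 0 0 0 -6;-5 -6.6 0 0 0 -13;-7.5 -9.9 0 0 0 -13.5;-10 -13.2 0 0 0 -13.5;-10.8 -14.4 0 0 0 -13.5;-10.8 -14.4 0 0 0 -13.5;-10.8 -14.4 0 0 0 -13.5", "fingers": 5.2}}

```text
time: 40.47
tool_pos: [389.7, -308.0, 139.9]
tcp_rot: [-89.6, -0.2, -126.9]
ft_force: [0.0, -0.2, 0.7]
finger_gap: 51.9
```

```bash
python3 - <<'E'
from h import *
st=readout.sense();print(st['time'],st['tool_pos'],st['tcp_rot'],st['finger_gap'])
parts(snap('wrist'))
E
```

```text
40.4667 [ 389.70762358 -308.02150472  139.90485115] [ -89.58482039   -0.15237952 -126.93137223] 51.86865000441352
brk (281, 189) area 1696.0 ctr z24/10 [ 395. -296.] [ 392. -299.]
```

Request:
{"fn": "move_arm", "kwargs": {"motion": "-0.1 0 -4 0 0 0;-0.1 0 -8 0 0 0;-0.1 0 -12 0 0 0;-0.1 0 -13.4 0 0 0;-0.1 0 -13.4 0 0 0;-0.1 0 -13.4 0 0 0"}}

```text
time: 41.02
tool_pos: [389.1, -305.5, 4.4]
tcp_rot: [-89.8, -0.1, -126.7]
ft_force: [0.3, -0.2, -0.3]
finger_gap: 51.9
```

Request:
{"fn": "move_arm", "kwargs": {"motion": "0 0 0 0 0 0;0 0 0 0 0 0;0 0 0 0 0 0;0 0 0 0 0 0;0 0 0 0 0 0;0 0 3 0 0 0;0 0 6 0 0 0;0 0 9 0 0 0;0 0 12.5 0 0 0;2 3 12.5 0 0 6", "fingers": 2.2}}

```text
time: 41.85
tool_pos: [410.7, -283.9, 139.2]
tcp_rot: [-88.9, -0.4, -121.1]
ft_force: [2.4, -0.7, 0.0]
finger_gap: 28.5
```

Request:
{"fn": "move_arm", "kwargs": {"motion": "2 3.2 0 0 0 6;4 6.5 0 0 0 12;6 10 0 0 0 18;8 13.2 0 0 0 24;10 16.5 0 0 0 30;12 19.5 0 0 0 31;12.8 22.1 0 0 0 31;12.8 22.1 0 0 0 31;12.8 22.1 0 0 0 31"}}

```text
time: 42.6
tool_pos: [537.4, -54.8, 130.7]
tcp_rot: [-89.6, -0.2, -89.6]
ft_force: [-0.1, -0.6, 0.6]
finger_gap: 28.7
```

Request:
{"fn": "move_arm", "kwargs": {"motion": "0 0 -3 0 0 0;0 0 -6 0 0 0;0 0 -8 0 0 0;0 0 -8 0 0 0;0 0 -8 0 0 0"}}

```text
time: 43.02
tool_pos: [535.4, -57.0, 49.3]
tcp_rot: [-89.8, -0.1, -89.9]
ft_force: [0.1, -0.4, 0.4]
finger_gap: 28.9
```

Releasing, then lifting clear and out of the way for the final check.

Request:
{"fn": "move_arm", "kwargs": {"motion": "0 0 0 0 0 0;0 0 0 0 0 0;0 0 0 0 0 0;0 0 3 0 0 0;0 0 6 0 0 0;0 0 9 0 0 0;0 0 13 0 0 0;-3 -4 17 0 0 0;-6 -8 20 0 0 0;-6 -12 20 0 0 0", "fingers": 4}}

```text
time: 43.85
tool_pos: [485.3, -148.0, 246.2]
tcp_rot: [-89.3, -0.3, -89.6]
ft_force: [-0.0, -1.3, -0.6]
finger_gap: 39.8
```

Request:
{"fn": "move_arm", "kwargs": {"motion": "0 -4 0 0 0 0;0 -8 0 0 0 0;0 -12 0 0 0 0;0 -12 0 0 0 0;0 -12 0 0 0 0;0 -12 0 0 0 0"}}

```text
time: 44.35
tool_pos: [485.0, -268.3, 241.5]
tcp_rot: [-89.7, -0.2, -89.8]
ft_force: [0.5, 0.2, -0.2]
finger_gap: 40.2
```

```bash
python3 - <<'E'
from h import *
st=readout.sense();print(st['time'],st['tool_pos'],st['qd'].round(1))
t=snap('top');a=snap('scene');parts(t)
cv2.imwrite('pics/f.png',np.vstack([cv2.resize(t['image'][140:320,20:470],(790,316)),np.hstack([cv2.resize(a['image'][60:300,230:400],(200,282)),cv2.resize(a['image'][0:250,230:500],(305,282)),cv2.resize(t['image'][190:265,205:280],(285,282))])]))
E
```

```text
44.35 [ 485.01912672 -268.25972956  241.50869516] [ 1.7 -0.6  0.7 -0.  -0.1  0. ]
```

View pics/f.png

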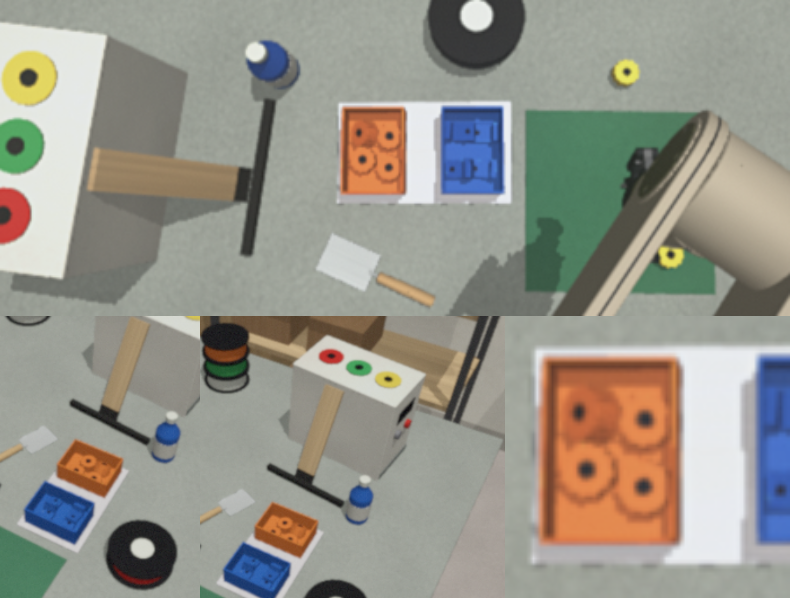

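The final picture shows the plank leaning squarely, with 4 knobs in the orange bin (one at (360,133), tilted on the wall or a neighbour but inside). The 4 brackets are in the blue bin, and the bystanders are where they started.

```bash
python3 -c "
from h import *
print(r.hand_in())"
```

```text
the job is handed in; nothing more can be done
None
```

The job is done and handed in at about 44 s of the 210 s allowed.

**Plank:** I took it off the bins first. It leans squarely on the cabinet at about 64°, with its foot about 120 mm out from the face, just inside the rubber strip. The last pictures show it unmoved after release.

**Sorting:** All four orange knobs are in the orange bin and all four blue brackets are in the blue bin. The yellow and turquoise look-alikes were left alone, and the spray bottle, spool and scraper are where they started.

**Checks:**
- **Count:** the arm hid part of the mat in the last picture. That the mat is clear rests on the eight picks and on the bins showing four of each.
- **Knob position:** one knob looks slightly darker or tilted in its corner of the bin, but it is inside the rim.
- **Forces:** the highest force reported was about 30 N, when I pushed the plank against the cabinet. I eased that off before letting go.
- **Disagreements:** none beyond 1–2 cm. A few camera readings of parts were off by that much when the arm partly covered the part or the camera was close.

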